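# Clamp a glued-up turning blank in the ratchet press

### The arm

A 7-joint arm with a two-finger parallel gripper is mounted at the origin on the work surface. World frame = base frame: x ahead of the robot, y to its left, z up, the work surface at z = 0. Lengths are in mm, angles in rad, forces in N, time in s.
With the tool pointing down it reaches from about 425 to 950 mm from the base axis. Payload 16.7 kg.
Tool frame: the origin (TCP) lies on the centre line of the jaws, within the pads' length; the fingertips stand 11 mm ahead of it and the grasp point (between the pads) lies 8 mm behind it; z points along the fingers, y is the line along which they close (so a half turn about z gives the same grasp; the last joint's range is limited). The gripper opens to 94 mm and grips with 3 to 60 N. Pads are 16 mm wide; open, the fingers measure 119 mm over their backs; the gripper's body (75 mm by 177 mm) begins 78 mm behind the grasp point.
Start: joints at [0.953, 0.426, 0.074, 1.606, -0.034, 1.111, -0.067], TCP at [304.94, -602.15, 184.467] pointing down, gripper open.
Joint ranges: [-2.85, 2.85], [-0.5, 2.14], [-1.23, 1.37], [0.21, 2.46], [-1.02, 4.16], [0.16, 2.05], [-2.73, 2.73]. Speed limits (rad/s): [1.89, 1.89, 2.39, 2.39, 3.01, 3.01, 3.01].

### API

Orientations are given as a rotation vector (axis times angle).
In Python, from cell import * gives the robot as it stands.
- The arm moves only by the tool drive_tool, never from a script. Its argument "commands" is a list that holds one entry, the list of rows, each a list of 6 numbers: the shift along the world's x, y, z in mm, then the turn, a rotation vector about the world's x, y, z in rad. A call has 1 to 10 rows; each row shifts and turns the commanded pose from where the row before left it; what a row does not reach is not made up. A row lasts 1/12 s, in which the tool goes at most 41.7 mm and 7.16 degrees, less where a joint would pass 70% of its speed; a pose out of reach is approached as far as the arm can. A call is refused whole if a number of a shift passes 41.7 or a number of a turn 0.125, either way. A call with a gripper value outside its range is refused whole. "hand" is the opening, from 0 (shut) to 1 (fully open), set as the call begins (left out, the last holds). The fingers move at their own pace and stop on an object; the grip force is fixed at half the most. Time passes only in rows, so rows that do not move let the fingers close. It gives the time, the measured TCP pose, the force, the opening and the grip force at its end, in the units of the state.
- get_obs(): the state, without advancing time (a new reading comes with each control period).
- grab_frame(name): name is "side" or "top"; returns a dict with "pixels" (384x512x3 uint8, blue, green, red), "range_z" (384x512 float32, mm along the optical axis (not along the pixel's ray), 0 where there is no reading), "mtx" (3x3 intrinsics, pixels), "k1" (the pictures are not rectified: a ray, as slopes to the right and down, at radius r is drawn at 1 + k1 r^2 times it, then the intrinsics apply), "extrinsics" (4x4, takes a point from camera to world coordinates). Camera axes: x right, y up, looking along -z (the intrinsics and any distortion apply to the point x, -y, -z); pixel columns grow to the right and rows downward; lengths in mm; the calibration is good to about 2 mm. A picture is of the moment at which its call begins.
- finish_job(): hands the job in; it is judged then, once.
The state is a dict: "time_s": time; "qpos": joint angles; "dq": joint speeds; "effort": joint torques, N m; "tool_pos": TCP position; "tcp_rot": TCP orientation; "force": force on the tool from outside, world axes, zero at the start; "ft_torque": the same for the moment, N m; "grip_width": opening from 0.0 (shut) to 1.0 (fully open); "finger_force": force on a finger pad.
Only numpy, scipy, OpenCV 4.12 (cv2) and the standard library are available. Lean on these libraries where they do the work, as an engineer would, in place of code of your own. Each camera call takes 0.05 s, during which the arm holds its last target. There are 200 camera calls.

### The job

Clamp the glued-up blank in the ratchet press: set it, the same way up as it lies, on the press bed crosswise and centred between the sprung wooden face and the fixed stop, let go of it, then pump the lever by its upright grip, stroke after stroke, until the blank is tight against the stop and the sprung face is clearly pressed in (about half its travel, and not bottomed out). Leave the lever swung back to its stop away from the blank. Move the jaw only with the lever, and leave everything else on the bench where it is.

Things in the scene. Friction and masses are not known exactly. Their poses are not given: they have to be found in the camera images.
- blank_center (a point): centre of the blank: a 120 x 50 x 50 mm rectangular bar (0.14 to 0.28 kg) glued up from three strips, light wood, dark wood, light wood, lying on the bench; its x runs along the 120 mm, y across the strips (50 mm), z up. Grasp it across y. Turned half round it is the same.
- clamp: the ratchet press, fixed to the bench, turned by up to 0.25 rad. Origin on the bench; z up. Steel base plate, x -0.07 to 0.07, y -0.155 to 0.175, top (the bed) at z = 0.012. Fixed stop: grey block 110 mm wide, top z = 0.066, pressing face at y = 0.140 looking to -y. The jaw faces it and advances along +y. The lever lies on the -x side, nearest the robot; only its grip is higher than 0.090
- jaw: the moving jaw: grey block 100 mm wide, top at z = 0.068, with a toothed bar (pitch 14 mm) behind it to -y. Axes of the press; its origin lies at press x = 0, z = 0 and at the y of the sprung face's pressing surface when not pressed in. It starts at press y = 0 to 0.020 and can go to 0.138. A drag brake (35 N) holds it wherever the lever has pushed it
- face (a joint): how far the sprung wooden face plate (100 mm wide, 50 mm high, on two guide pins in front of the jaw) is pressed into the jaw, m: 0 free, 0.024 bottomed out; spring 1200 N/m. While the jaw pushes the blank along the bed it reads at most about 0.003.
- face_center (a point): centre of the sprung face's pressing surface, 41 mm above the bench; axes of the press
- lever (a joint): lever angle, rad: -0.31 fully back (to press -y, away from the blank), 0 square to the bar (pointing to press -x), +0.31 fully forward (to +y); stays where left. Forward its pawl pushes the bar (8 to 16 N at the grip; about the first third idle); back it clicks over the teeth. A full stroke gives one tooth, 14 mm (the first may give less). A part stroke gives less. To catch the next tooth go fully back
- grip (a point): middle of the lever's upright round rubber grip, 26 mm across, from 84 to 152 mm above the bench, this point 120 mm above; it stands at the lever's free end, 150 mm from the pivot, free all round, with the flat lever (22 mm wide) under it. Turns with the lever.
- lever_pivot (a point): point on the lever's upright pivot axis, at the height of the grip's middle; fixed in the press at x = 0.034, y = -0.095; axes of the press
- bowl: bystander, not to be moved: small turned bowl of plain wood, upside down, 94 mm across, 52 mm high; origin at the centre of its underside
- mallet: bystander, not to be moved: round wooden carver's mallet standing on its head, 84 mm across, 210 mm high; origin at the centre of its underside
- glue: bystander, not to be moved: glue bottle, 64 mm across, 170 mm high; origin at the centre of its underside
- wax: bystander, not to be moved: flat round wax tin, 72 mm across, 35 mm high; origin at the centre of its underside
- gouge: bystander, not to be moved: turning gouge lying flat, about 300 mm long, 28 mm thick handle; the origin is near the middle of its length, its x runs along it towards the blade
There are look-alikes about, which are no part of the job. What is shaped like the part that bears blank_center but pink or red is not meant.

How it is judged:
By the outcome, as a careful person would: the job done as asked, in the order asked, and still so for the second after the job is handed in, with the robot touching nothing.
It also fails if it takes over 64 s, if anything falls off the work surface, if the arm or the gripper's body presses on something with over 40 N, if the wrist force passes 120 N, or if a joint passes its speed limit or range.

## Working session

There is one attempt and no reset: what is moved stays moved. The work goes in short steps, Python scripts to look and compute and a tool call to move; the robot and the scene stay as the last step left them, time stands still between calls to the robot, and variables do not carry over. Pictures are saved under pics/ and viewed, at most 10 in all, crops included, and the job is handed in when it is done.

Besides the shell and the picture viewer there is one more tool, called after ">>>" as name(argument=value, ...), one argument or row to a line, values as JSON. drive_tool: Moves the arm, as the interface text tells. Its arguments: {"type":"object","properties":{"commands":{"type":"array","items":{"type":"array","items":{"type":"array","items":{"type":"number"}}}},"hand":{"type":"number"}},"required":["commands"]}

```bash
mkdir -p pics; cat > h.py <<'E'
from cell import *
import numpy as np, cv2, pickle
def snap(n,tag):
    f=grab_frame(n); cv2.imwrite(f'pics/{tag}.png',f['pixels']); pickle.dump(f,open(f'/tmp/{tag}.pkl','wb')); return f
def load(tag): return pickle.load(open(f'/tmp/{tag}.pkl','rb'))
def cloud(f):
    M=f['mtx'];h,w=f['range_z'].shape
    u,v=np.meshgrid(np.arange(w),np.arange(h))
    D=np.array([f['k1'],0,0,0,0.])
    p=cv2.undistortPoints(np.stack([u,v],-1).reshape(-1,1,2).astype(float),M,D).reshape(h,w,2)
    z=f['range_z']; P=np.stack([p[...,0]*z,-p[...,1]*z,-z,np.ones_like(z)],-1)
    return (P@f['extrinsics'].T)[...,:3]
E
python3 - <<'E'
from h import *
for n in('top','side'):
    f=snap(n,n+'0'); print(f['extrinsics'],f['k1'],f['mtx'])
a=cv2.resize(cv2.imread('pics/top0.png'),(800,600),interpolation=cv2.INTER_CUBIC);cv2.imwrite('pics/top0b.png',a)
s=get_obs();print(s)
E
```

```text
[[-2.50761762e-02  9.95456181e-01 -9.18595531e-02  3.21176389e+02]
 [-9.99685237e-01 -2.50420156e-02  1.52465275e-03  3.59825842e+01]
 [-7.82623366e-04  9.18688715e-02  9.95770806e-01  1.74042321e+03]
 [ 0.00000000e+00  0.00000000e+00  0.00000000e+00  1.00000000e+00]] -0.1093065773299724 [[409.92502464   0.         258.31191676]
 [  0.         409.92502464 191.89646614]
 [  0.           0.           1.        ]]
[[-7.52233246e-01  4.00892671e-01 -5.22905546e-01 -2.08665845e+02]
 [-6.58568589e-01 -4.82503369e-01  5.77475464e-01  7.62284726e+02]
 [-2.07980062e-02  7.78765411e-01  6.26970397e-01  9.09568325e+02]
 [ 0.00000000e+00  0.00000000e+00  0.00000000e+00  1.00000000e+00]] -0.0689589232832693 [[357.25914493   0.         263.97913738]
 [  0.         357.25914493 191.88065119]
 [  0.           0.           1.        ]]
{'time_s': 0.1, 'qpos': array([ 0.95251372,  0.42664769,  0.0738887 ,  1.60652304, -0.03410557,
        1.11080895, -0.06711242]), 'dq': array([-0.00012853,  0.00072726, -0.00082782, -0.00218549,  0.00021895,
        0.0014889 ,  0.00038092]), 'effort': array([ 6.32319949e-03, -9.37473893e+01,  3.67603898e+00, -4.55042911e+01,
       -4.86199488e-02,  1.68984686e-02,  8.88562158e-05]), 'tool_pos': array([ 304.73495033, -601.83577379,  183.87005688]), 'tcp_rot': array([-3.05467403e+00, -7.29269099e-01,  5.42283144e-04]), 'force': array([-7.85266467e-04, -8.81376503e-01,  5.48448371e-01]), 'ft_torque': array([0.02591346, 0.00210447, 0.01187291]), 'finger_force': 0.0, 'grip_width': 1.0037273518238035}
```

View pics/top0b.png

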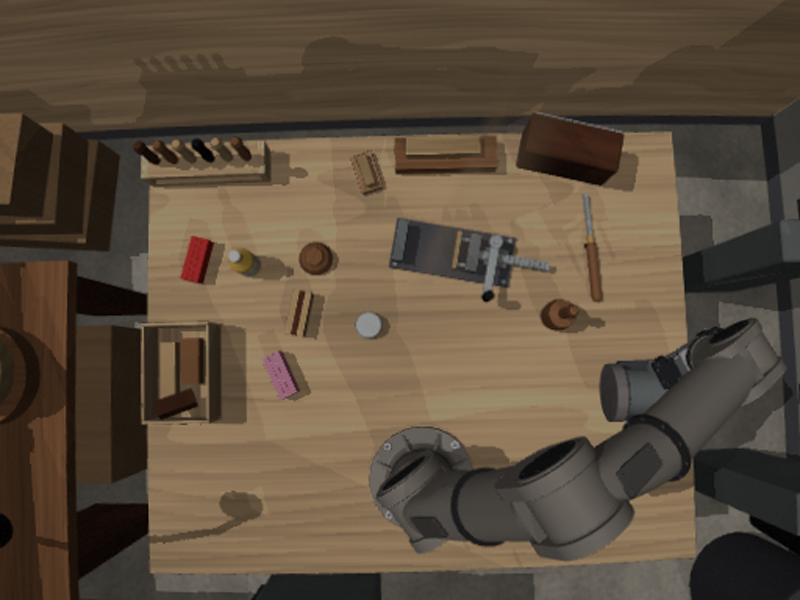

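View pics/side0.png

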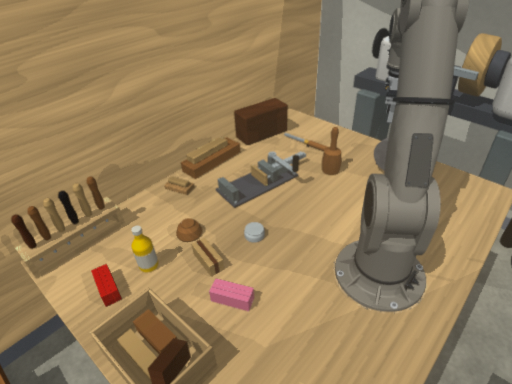

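Candidates in top0b: the light/dark/light bar at (299,312) is the target. The pink bar (281,375), the red bar (197,260) and the offcuts in the box (180,362) are look-alikes. The press is at (455,250), with its grip at (488,296).

```bash
python3 - <<'E'
from h import *
f=load('top0');C=cloud(f);g=load('side0');S=cloud(g)
def reg(Cl,u0,v0,u1,v1,z0,z1):
    p=Cl[v0:v1,u0:u1].reshape(-1,3);return p[(p[:,2]>z0)&(p[:,2]<z1)]
def rect(n,p):
    r=cv2.minAreaRect(p[:,:2].astype(np.float32));print(n,len(p),np.round(r[0],1),np.round(r[1],1),round(r[2],1),'medz',np.median(p[:,2]).round(1))
k=.64
def b(u0,v0,u1,v1):return [int(x*k) for x in(u0,v0,u1,v1)]
rect('blank top',reg(C,*b(275,275,325,350),42,60))
rect('bench',reg(C,*b(330,340,420,400),-10,10))
def near(cl,c,r,z0,z1):
    p=cl.reshape(-1,3);return p[(np.hypot(p[:,0]-c[0],p[:,1]-c[1])<r)&(p[:,2]>z0)&(p[:,2]<z1)]
m=reg(C,*b(275,275,325,350),42,60).mean(0)
rect('blank side cam',near(S,m,80,44,60))
rect('stop top',reg(C,*b(385,210,425,275),58,75)); rect('stop+bed',reg(C,*b(380,205,450,290),6,80))
jp=reg(C,*b(445,220,490,280),55,78);rect('jaw',jp)
for n,Cl in(('top',C),('side',S)):
    gp=near(Cl,C[int(296*k),int(488*k)],60,120,165);print(n,'grip',gp.mean(0) if len(gp) else 0,len(gp),gp.max(0) if len(gp) else 0, gp.min(0) if len(gp) else 0)
for n,uv in dict(bowl=(316,258),glue=(240,260),wax=(369,325),mallet=(558,314),gouge=(595,270),brush=(367,172),pink=(281,375)).items():
    print(n,C[int(uv[1]*k),int(uv[0]*k)].round())
a=f['pixels'][135:200,160:340];cv2.imwrite('pics/c1.png',cv2.resize(a,None,fx=4.4,fy=4.4,interpolation=cv2.INTER_CUBIC))
a=g['pixels'][140:210,205:315];cv2.imwrite('pics/c2.png',cv2.resize(a,None,fx=7,fy=7,interpolation=cv2.INTER_CUBIC))
E
```

```text
blank top 348 [453.2 316.2] [ 51.3 119.6] 77.0 medz 49.9
bench 2154 [296.6 120.3] [238.7 161. ] 88.7 medz -0.0
blank side cam 473 [449.4 316.5] [ 51.7 122.7] 77.6 medz 50.5
stop top 173 [638.7  39.2] [ 27.9 109.4] 79.0 medz 66.1
stop+bed 1215 [6.29e+02 6.00e-01] [189.2 230.6] 88.8 medz 13.0
jaw 246 [ 602.5 -148.2] [90.2 99.8] 78.1 medz 66.4
top grip [ 477.1764164  -179.14800241  148.09715284] 42 [ 489.62069118 -167.92438824  162.16530793] [ 465.77611398 -192.71200654  122.30523596]
side grip [ 473.12124435 -173.21946844  141.84785033] 65 [ 487.82172151 -163.0463469   155.42635422] [ 463.5864776  -187.07743781  120.24549438]
bowl [598. 267.  38.]
glue [579. 444. 163.]
wax [414. 128.  32.]
mallet [ 429. -361.  113.]
gouge [ 552. -489.   19.]
brush [833. 129.  34.]
pink [286. 365.  53.]
```

View pics/c1.png

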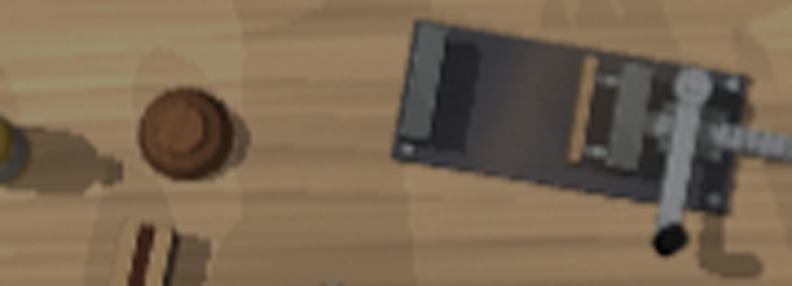

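View pics/c2.png

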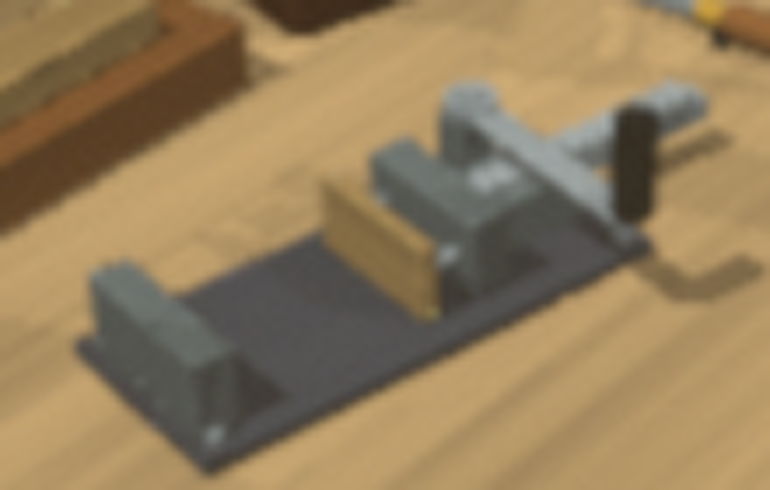

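Crop c1 shows the light/dark/light bar at (150,250), so the target is confirmed. Its press view shows the stop at left (425,80), the wooden face at (583,110) and the grip at (670,238). In c2 the grip is upright at (635,160).

```bash
python3 - <<'E'
from h import *
C=cloud(load('top0'));S=cloud(load('side0'))
def sel(Cl,z0,z1,c=(615,-55),r=200):
    p=Cl.reshape(-1,3);return p[(abs(p[:,0]-c[0])<130)&(abs(p[:,1]-c[1])<190)&(p[:,2]>z0)&(p[:,2]<z1)]
for n,Cl in(('top',C),('side',S)):
    p=sel(Cl,8,16); r=cv2.minAreaRect(p[:,:2].astype(np.float32));print(n,len(p),r)
a=-0.192
X=np.array([np.cos(a),np.sin(a)]);Y=np.array([-np.sin(a),np.cos(a)])
for n,Cl in(('top',C),('side',S)):
    for nm,z0,z1 in(('bed',9,15),('hi',56,72),('mid',25,50)):
        p=sel(Cl,z0,z1);x=p[:,:2]@X;y=p[:,:2]@Y
        print(n,nm,len(p),'x',np.percentile(x,[.5,2,98,99.5]).round(1),'y',np.percentile(y,[.5,2,98,99.5]).round(1))
        if nm!='bed':
            h,e=np.histogram(y,bins=np.arange(-230,180,4));print([(int(e[i]),int(h[i])) for i in range(len(h)) if h[i]>4])
            # fit of angle for stop
            for lo,hi in((90,175),):
                q=p[(y>lo)&(y<hi)];print('stop',cv2.minAreaRect(q[:,:2].astype(np.float32)) if len(q)>5 else 0)
    gp=Cl.reshape(-1,3);gp=gp[(np.hypot(gp[:,0]-475,gp[:,1]+177)<45)&(gp[:,2]>95)&(gp[:,2]<165)]
    print('grip',len(gp),(gp.min(0)).round(1),gp.max(0).round(1),np.median(gp,0))
E
```

```text
top 1102 ((614.3995971679688, -54.18205261230469), (252.6455841064453, 381.3559875488281), 1.5647927522659302)
side 821 ((619.4251708984375, -102.7371826171875), (333.6715087890625, 190.5860595703125), 73.551513671875)
top bed 845 x [496.5 527.9 691.7 728.1] y [-134.6 -125.6  180.5  229.4]
top hi 396 x [565.5 569.4 670.4 672.3] y [-118.4  -54.7  173.   173.9]
[(-54, 9), (-50, 19), (-46, 21), (-42, 22), (-38, 18), (-34, 18), (-30, 17), (-26, 21), (2, 19), (6, 23), (10, 23), (146, 24), (150, 23), (154, 25), (158, 24), (162, 23), (166, 24), (170, 27)]
stop ((638.6724243164062, 39.154518127441406), (27.949623107910156, 109.38579559326172), 79.02558135986328)
top mid 144 x [564.9 565.3 660.8 665.4] y [-127.2 -126.3  160.3  169.2]
[(-126, 5), (-122, 5), (-118, 5), (-114, 9), (-110, 7), (-82, 8), (-78, 9), (-74, 7), (-70, 8), (-66, 6), (-62, 5), (-58, 5), (-22, 7), (-6, 5), (14, 7), (146, 5)]
stop ((627.2828369140625, 28.170475006103516), (24.349355697631836, 100.87213134765625), 63.97336196899414)
grip 48 [ 465.2 -192.7   99.3] [ 489.6 -167.9  162.2] [ 475.48542131 -178.18789136  149.73665
[... 288 characters left out ...]
10, 20), (14, 32), (18, 6), (146, 11), (150, 20), (154, 22), (158, 15), (162, 21), (166, 18), (170, 39), (174, 6)]
stop ((637.8784790039062, 39.744964599609375), (29.755638122558594, 114.47065734863281), 76.79539489746094)
side mid 311 x [562.4 563.3 668.5 670.7] y [-118.4 -108.5  174.9  176.4]
[(-106, 6), (-102, 5), (-98, 8), (-94, 6), (-90, 6), (-86, 6), (-82, 8), (-78, 10), (-74, 7), (-30, 5), (-26, 6), (-22, 33), (10, 10), (14, 59), (154, 8), (162, 5), (166, 7), (170, 55), (174, 11)]
stop ((638.5970458984375, 50.097469329833984), (115.03133392333984, 26.254512786865234), 0.31620991230010986)
grip 98 [ 463.1 -187.1   96.3] [ 487.8 -162.7  155.4] [ 471.52746998 -170.43747197  132.66988385]
```

```bash
python3 - <<'E'
import numpy as np
t=np.linspace(0,1,32);s=t
r=675+(551-675)*s;a=np.radians(-63.15+(35.0+63.15)*s)
P=np.stack([r*np.cos(a),r*np.sin(a)],1);print(np.round(np.diff(P,axis=0)).astype(int).tolist())
E
```

```text
[[31, 21], [29, 23], [28, 24], [26, 26], [25, 27], [23, 28], [21, 29], [20, 30], [18, 31], [16, 32], [14, 32], [12, 33], [10, 33], [8, 34], [6, 34], [4, 34], [2, 34], [1, 34], [-1, 33], [-3, 33], [-5, 33], [-7, 32], [-9, 31], [-10, 31], [-12, 30], [-13, 29], [-15, 28], [-16, 27], [-18, 26], [-19, 25], [-20, 23]]
```

>>> drive_tool(
  commands=[
    [[0,0,35,0,0,0],[0,0,40,0,0,0.06],[0,0,40,0,0,0.12]],
  ],
  hand=1,
)

```text
time_s: 0.35
tool_pos: [304.6, -601.4, 300.0]
tcp_rot: [-2.975, -1.003, 0.001]
force: [1.0, -1.1, 0.7]
grip_width: 1.0
finger_force: 0.0
```

>>> drive_tool(
  commands=[
    [[31,21,0,0,0,0.11],[29,23,0,0,0,0.11],[28,24,0,0,0,0.11],[26,26,0,0,0,0.11],[25,27,0,0,0,0.11],[23,28,0,0,0,0.11],[21,29,0,0,0,0.11],[20,30,0,0,0,0.11],[18,31,0,0,0,0.11],[16,32,0,0,0,0.11]],
  ],
)

```text
time_s: 1.18
tool_pos: [542.7, -329.5, 299.1]
tcp_rot: [-2.008, -2.415, 0.0]
force: [1.1, -0.4, -0.7]
grip_width: 1.003
finger_force: 0.0
```

>>> drive_tool(
  commands=[
    [[14,32,0,0,0,0.11],[12,33,0,0,0,0.11],[10,33,0,0,0,0.11],[8,34,0,0,0,0.11],[6,34,0,0,0,0.11],[4,34,0,0,0,0.11],[2,34,0,0,0,0.11],[1,34,0,0,0,0.11],[-1,33,0,0,0,0.11],[-3,33,0,0,0,0.11]],
  ],
)

```text
time_s: 2.02
tool_pos: [594.7, 4.5, 299.1]
tcp_rot: [-0.45, -3.109, 0.0]
force: [0.6, -0.9, -0.3]
grip_width: 1.007
finger_force: 0.0
```

>>> drive_tool(
  commands=[
    [[-5,33,0,0,0,0.066],[-7,32,0,0,0,0],[-9,31,0,0,0,0],[-10,31,-10,0,0,0],[-12,30,-20,0,0,0],[-13,29,-20,0,0,0],[-15,28,-20,0,0,0],[-16,27,-20,0,0,0],[-18,26,-20,0,0,0],[-19,25,-20,0,0,0]],
  ],
)

```text
time_s: 2.85
tool_pos: [469.8, 295.9, 168.4]
tcp_rot: [-0.356, -3.121, 0.0]
force: [0.7, -0.5, -0.6]
grip_width: 1.0
finger_force: 0.0
```

>>> drive_tool(
  commands=[
    [[-19,20,0,0,0,0],[0,0,-35,0,0,0],[0,0,-35,0,0,0],[0,0,-35,0,0,0],[0,0,-25,0,0,0],[0,0,-16,0,0,0],[0,0,0,0,0,0]],
  ],
)

```text
time_s: 3.43
tool_pos: [450.0, 313.5, 20.1]
tcp_rot: [-0.354, -3.117, 0.005]
force: [-1.0, 0.0, 0.6]
grip_width: 1.001
finger_force: 0.0
```

>>> drive_tool(
  commands=[
    [[0,0,0,0,0,0],[0,0,0,0,0,0],[0,0,0,0,0,0],[0,0,0,0,0,0],[0,0,0,0,0,0],[0,0,0,0,0,0],[0,0,0,0,0,0],[0,0,0,0,0,0]],
  ],
  hand=0,
)

```text
time_s: 4.1
tool_pos: [452.3, 315.1, 23.9]
tcp_rot: [0.356, 3.121, 0.001]
force: [-0.0, -0.8, 5.0]
grip_width: 0.528
finger_force: 30.0
```

>>> drive_tool(
  commands=[
    [[0,0,20,0,0,0],[0,0,35,0,0,0],[0,0,35,0,0,0],[4,-8,30,0,0,0],[8,-17,20,0,0,0.01],[12,-25,0,0,0,0.025],[16,-33,0,0,0,0],[16,-33,0,0,0,0],[16,-33,0,0,0,0],[16,-33,0,0,0,0]],
  ],
)

```text
time_s: 4.93
tool_pos: [540.1, 130.9, 163.4]
tcp_rot: [-0.301, -3.127, 0.001]
force: [-0.3, 1.0, -1.8]
grip_width: 0.524
finger_force: 30.0
```

>>> drive_tool(
  commands=[
    [[16,-33,0,0,0,0],[16,-33,0,0,0,0],[16,-33,0,0,0,0],[14,-30,0,0,0,0],[10,-21,0,0,0,0],[7,-14,0,0,0,0],[3,-8,0,0,0,0],[0,0,-10,0,0,0],[0,0,-20,0,0,0],[0,0,0,0,0,0]],
  ],
)

```text
time_s: 5.77
tool_pos: [619.5, -37.4, 130.0]
tcp_rot: [-0.297, -3.123, -0.001]
force: [-1.0, -0.3, -3.2]
grip_width: 0.525
finger_force: 30.0
```

>>> drive_tool(
  commands=[
    [[3,-1,-30,0,0,0],[0,0,-30,0,0,0],[0,0,-20,0,0,0],[0,0,-10,0,0,0],[0,0,0,0,0,0],[0,0,0,0,0,0]],
  ],
)

```text
time_s: 6.27
tool_pos: [625.0, -39.0, 44.2]
tcp_rot: [-0.299, -3.127, -0.001]
force: [0.3, 0.3, -1.2]
grip_width: 0.526
finger_force: 30.0
```

```bash
python3 - <<'E'
from h import *
f=snap('side','side1');a=f['pixels'][110:230,190:350];cv2.imwrite('pics/c3.png',cv2.resize(a,None,fx=5,fy=5,interpolation=cv2.INTER_CUBIC));print(get_obs())
E
```

```text
{'time_s': 6.3167, 'qpos': array([ 0.38059137,  0.55895433, -0.55839383,  1.80437567,  0.37212433,
        0.88309494,  1.03076782]), 'dq': array([ 5.49835531e-03, -1.12257725e-02, -1.49076822e-05, -4.69478768e-03,
        2.55276312e-03, -2.06097566e-03,  1.53375787e-04]), 'effort': array([-2.83057094e-01, -9.24844694e+01, -1.13751599e+01, -3.59649861e+01,
        2.02679762e-02,  6.06342824e-02, -4.12439718e-02]), 'tool_pos': array([625.62200312, -39.34367997,  44.84986771]), 'tcp_rot': array([2.99545000e-01, 3.12598770e+00, 4.35515571e-04]), 'force': array([ 0.57542061, -0.86473998, -1.77825504]), 'ft_torque': array([ 0.09596189, -0.10601699,  0.00713426]), 'finger_force': 29.997919499874115, 'grip_width': 0.525086817333976}
```

View pics/c3.png

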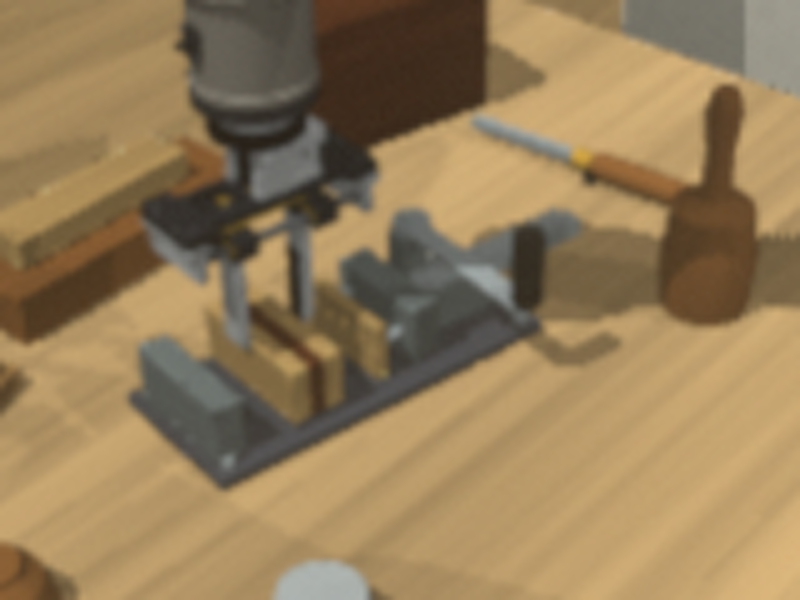

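c3 shows the blank between the fingers at (275,360), just above the bed between the stop (190,390) and the face (355,330). The mallet's handle tops out at (725,95).

```bash
python3 - <<'E'
from h import *
S=cloud(load('side1'));a=-.192
X=np.array([np.cos(a),np.sin(a)]);Y=np.array([-np.sin(a),np.cos(a)])
p=S.reshape(-1,3);x=p[:,:2]@X;y=p[:,:2]@Y;z=p[:,2]
for n,z0,z1,y0,y1 in(('stop',30,62,140,180),('blank',30,70,45,120),('blanktop',64,78,50,118),('face',25,60,-5,25)):
    m=(abs(x-618)<100)&(y>y0)&(y<y1)&(z>z0)&(z<z1)
    print(n,m.sum(),'x',np.percentile(x[m],[1,3,10,50,97]).round(1),'y',np.percentile(y[m],[1,3,50,97,99]).round(1),np.median(z[m]).round(1))
E
```

```text
stop 120 x [561.3 562.8 564.4 597.2 665.7] y [151.4 152.6 172.1 175.7 176.8] 47.0
blank 223 x [557.8 558.6 560.3 584.  672.4] y [ 57.4  60.4 102.5 107.6 108.8] 52.1
blanktop 225 x [558.7 560.2 564.9 606.7 674.7] y [ 53.6  56.2  79.5 106.8 111.5] 71.6
face 98 x [567.4 567.9 569.6 606.9 653.7] y [ 7.1  8.9 15.7 18.7 19. ] 42.5
```

>>> drive_tool(
  commands=[
    [[-1.5,0,-5,0,0,0],[0,0,-3,0,0,0],[0,0,0,0,0,0],[0,0,0,0,0,0]],
  ],
)

```text
time_s: 6.65
tool_pos: [623.7, -40.3, 35.9]
tcp_rot: [0.301, 3.126, -0.0]
force: [0.6, -0.5, -0.3]
grip_width: 0.525
finger_force: 30.0
```

>>> drive_tool(
  commands=[
    [[0,0,-1,0,0,0],[0,0,0,0,0,0],[0,0,0,0,0,0]],
  ],
)

```text
time_s: 6.9
tool_pos: [623.9, -40.1, 35.7]
tcp_rot: [0.301, 3.126, -0.001]
force: [-5.2, -0.3, 13.2]
grip_width: 0.528
finger_force: 30.0
```

Contact with the bed. Release (64 mm opening), then lift.

>>> drive_tool(
  commands=[
    [[0,0,0,0,0,0],[0,0,0,0,0,0],[0,0,0,0,0,0],[0,0,5,0,0,0],[0,0,20,0,0,0],[0,0,35,0,0,0],[0,0,35,0,0,0],[0,0,35,0,0,0],[0,0,35,0,0,0]],
  ],
  hand=0.68,
)

```text
time_s: 7.65
tool_pos: [623.1, -39.9, 201.5]
tcp_rot: [-0.3, -3.127, -0.0]
force: [1.6, -0.1, 0.9]
grip_width: 0.678
finger_force: 0.0
```

>>> drive_tool(
  commands=[
    [[-25,-23,0,0,0,0],[-25,-23,0,0,0,0],[-25,-23,0,0,0,0],[-25,-23,0,0,0,0],[-25,-23,0,0,0,0],[-22,-23,0,0,0,0],[0,0,0,0,0,0],[0,0,0,0,0,0]],
  ],
)

```text
time_s: 8.32
tool_pos: [475.5, -179.6, 200.0]
tcp_rot: [0.306, 3.126, -0.002]
force: [0.4, 1.5, 0.8]
grip_width: 0.683
finger_force: 0.0
```

```bash
python3 - <<'E'
from h import *
f=snap('side','side2');a=f['pixels'][110:230,190:350];cv2.imwrite('pics/c4.png',cv2.resize(a,None,fx=5,fy=5,interpolation=cv2.INTER_CUBIC));print(get_obs()['tool_pos'])
S=cloud(f);a=-.192
X=np.array([np.cos(a),np.sin(a)]);Y=np.array([-np.sin(a),np.cos(a)])
p=S.reshape(-1,3);x=p[:,:2]@X;y=p[:,:2]@Y;z=p[:,2]
for n,z0,z1,y0,y1 in(('stop',30,62,140,180),('blank',30,66,45,120),('face',25,60,-5,25)):
    m=(abs(x-618)<100)&(y>y0)&(y<y1)&(z>z0)&(z<z1)
    print(n,m.sum(),'x',np.percentile(x[m],[1,3,10,50,97]).round(1),'y',np.percentile(y[m],[1,3,50,97,99]).round(1),np.median(z[m]).round(1))
E
```

```text
[ 476.41376332 -178.44271195  199.9703999 ]
stop 117 x [561.8 562.5 564.4 592.1 664.8] y [151.  152.3 172.1 176.  176.3] 46.4
blank 356 x [557.8 558.7 560.8 602.9 675.1] y [ 55.5  57.3  89.2 105.9 106.8] 61.4
face 110 x [568.5 569.4 571.8 611.8 667.5] y [ 5.1  6.2 15.4 18.3 19.5] 43.8
```

View pics/c4.png

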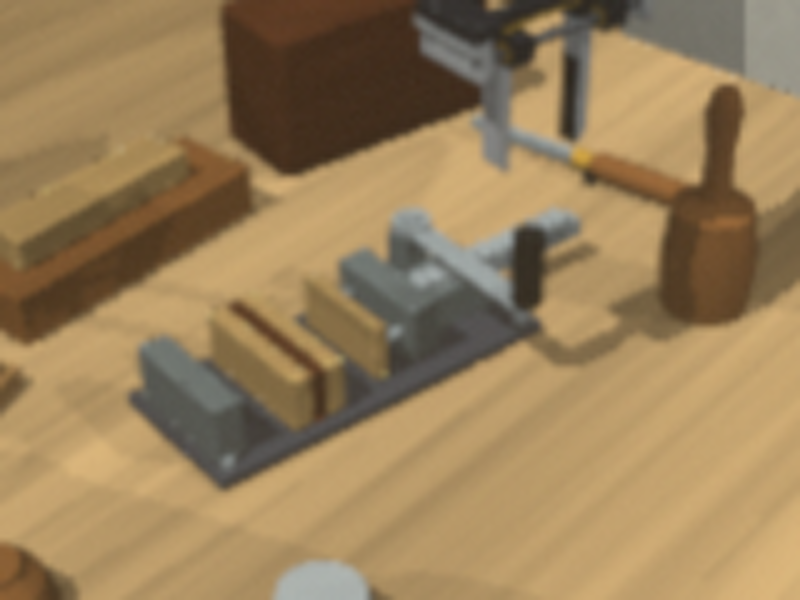

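c4 shows the blank released and crosswise on the bed at (275,365). The fingers at (495,165) and (570,135) straddle the grip, which is at (528,235).

>>> drive_tool(
  commands=[
    [[0,0,-35,0,0,0],[0,0,-35,0,0,0],[0,0,-12,0,0,0],[0,0,0,0,0,0]],
  ],
)

```text
time_s: 8.7
tool_pos: [475.4, -176.5, 115.1]
tcp_rot: [-0.298, -3.123, -0.003]
force: [0.2, -0.0, 0.6]
grip_width: 0.674
finger_force: 0.0
```

>>> drive_tool(
  commands=[
    [[0,0,0,0,0,0],[0,0,0,0,0,0],[0,0,0,0,0,0],[0,0,0,0,0,0]],
  ],
  hand=0.36,
)

```text
time_s: 9.03
tool_pos: [477.3, -178.4, 118.8]
tcp_rot: [0.301, 3.125, -0.001]
force: [0.2, -0.6, -0.2]
grip_width: 0.431
finger_force: 0.0
```

>>> drive_tool(
  commands=[
    [[-1,-13,0,0,0,0],[-1,-14,0,0,0,0],[0,-12,0,0,0,0],[1,-11,0,0,0,0],[0,0,0,0,0,0],[0,0,0,0,0,0]],
  ],
)

```text
time_s: 9.53
tool_pos: [475.6, -228.8, 117.5]
tcp_rot: [0.303, 3.127, -0.0]
force: [-0.1, 0.3, 0.1]
grip_width: 0.359
finger_force: 0.0
```

>>> drive_tool(
  commands=[
    [[0,-4,0,0,0,0],[0,0,0,0,0,0],[0,0,0,0,0,0]],
  ],
)

```text
time_s: 9.78
tool_pos: [475.7, -231.7, 117.5]
tcp_rot: [0.3, 3.127, 0.0]
force: [1.5, 1.6, 0.8]
grip_width: 0.36
finger_force: 0.9
```

>>> drive_tool(
  commands=[
    [[0,-3,0,0,0,0],[0,0,0,0,0,0],[0,0,0,0,0,0]],
  ],
)

```text
time_s: 10.03
tool_pos: [475.8, -232.0, 117.4]
tcp_rot: [-0.297, -3.127, -0.005]
force: [-0.8, 17.2, 4.9]
grip_width: 0.36
finger_force: 8.0
```

>>> drive_tool(
  commands=[
    [[0,9,0,0,0,0],[-1,12,0,0,0,0],[0,12,0,0,0,0],[1,12,0,0,0,0],[2,12,0,0,0,0],[3,11,0,0,0,0],[3,11,0,0,0,0],[5,11,0,0,0,0],[3,7,0,0,0,0],[0,0,0,0,0,0]],
  ],
)

```text
time_s: 10.87
tool_pos: [490.6, -136.7, 117.1]
tcp_rot: [-0.299, -3.125, 0.002]
force: [-3.7, -3.1, -1.6]
grip_width: 0.364
finger_force: 2.0
```

>>> drive_tool(
  commands=[
    [[1,3,0,0,0,0],[0,0,0,0,0,0],[0,0,0,0,0,0]],
  ],
)

```text
time_s: 11.12
tool_pos: [491.4, -134.8, 117.1]
tcp_rot: [-0.3, -3.126, 0.001]
force: [-3.8, -5.2, -2.3]
grip_width: 0.36
finger_force: 2.6
```

>>> drive_tool(
  commands=[
    [[1,4,0,0,0,0],[0,0,0,0,0,0],[0,0,0,0,0,0]],
  ],
)

```text
time_s: 11.37
tool_pos: [492.1, -133.2, 117.1]
tcp_rot: [-0.303, -3.125, 0.005]
force: [-4.8, -16.2, -2.9]
grip_width: 0.364
finger_force: 8.8
```

```bash
cat >> h.py <<'E'
def meas(tag):
    f=snap('side',tag);g=snap('top',tag+'t');a=-.192
    X=np.array([np.cos(a),np.sin(a)]);Y=np.array([-np.sin(a),np.cos(a)])
    o=get_obs();print(o['time_s'],o['tool_pos'].round(1),o['force'].round(1))
    for F in(f,g):
        p=cloud(F).reshape(-1,3);x=p[:,:2]@X-618;y=p[:,:2]@Y-6;z=p[:,2]
        for n,z0,z1,xm in(('upper',56,76,46),('front',22,54,50)):
            m=(abs(x)<xm)&(y>-70)&(y<172)&(z>z0)&(z<z1)
            h,e=np.histogram(y[m],bins=np.arange(-70,174,3));print(n,[(int(e[i]),int(h[i])) for i in range(len(h)) if h[i]>3])
E
python3 -c "
from h import *
meas('m1')"
```

```text
11.4667 [ 492.1 -133.2  117.1] [ -3.9 -17.3  -2.8]
upper [(-43, 8), (-40, 8), (-37, 8), (-34, 7), (-31, 10), (-28, 12), (-25, 9), (-22, 9), (-19, 11), (-16, 28), (-13, 17), (11, 5), (14, 11), (17, 8), (20, 21), (23, 19), (50, 12), (53, 9), (56, 12), (59, 6), (62, 13), (65, 12), (68, 4), (71, 12), (74, 11), (77, 10), (80, 7), (83, 10), (86, 14), (89, 10), (92, 10), (95, 13), (98, 17), (140, 7), (143, 9), (146, 11), (149, 13), (152, 7), (155, 10), (158, 10), (161, 12), (164, 26), (167, 6)]
front [(-70, 4), (-40, 4), (-37, 5), (-28, 4), (-19, 4), (-16, 27), (-13, 25), (-10, 4), (-7, 5), (20, 49), (23, 25), (95, 33), (98, 49), (164, 48), (167, 23)]
upper [(-43, 5), (-40, 4), (-37, 5), (-22, 4), (-19, 4), (8, 10), (11, 14), (14, 13), (17, 15), (20, 8), (47, 12), (50, 15), (53, 17), (56, 13), (59, 15), (62, 13), (65, 13), (68, 13), (71, 14), (74, 18), (77, 12), (80, 14), (83, 16), (86, 12), (89, 16), (92, 14), (95, 9), (140, 14), (143, 18), (146, 17), (149, 16), (152, 14), (155, 16), (158, 16), (161, 14), (164, 16), (167, 7)]
front [(-7, 5), (2, 4), (20, 8), (140, 4)]
```

>>> drive_tool(
  commands=[
    [[-3,-10,0,0,0,0],[-5,-12,0,0,0,0],[-4,-12,0,0,0,0],[-3,-12,0,0,0,0],[-2,-12,0,0,0,0],[-1,-12,0,0,0,0],[0,-12,0,0,0,0],[0,-11,0,0,0,0],[0,-11,0,0,0,0],[0,0,0,0,0,0]],
  ],
)

```text
time_s: 12.3
tool_pos: [475.6, -232.4, 117.3]
tcp_rot: [-0.299, -3.125, -0.008]
force: [-3.9, 22.9, 11.1]
grip_width: 0.367
finger_force: 10.5
```

>>> drive_tool(
  commands=[
    [[0,11,0,0,0,0],[0,11,0,0,0,0],[0,12,0,0,0,0],[1,12,0,0,0,0],[2,12,0,0,0,0],[3,12,0,0,0,0],[4,12,0,0,0,0],[5,12,0,0,0,0],[3,10,0,0,0,0],[0,0,0,0,0,0]],
  ],
)

```text
time_s: 13.13
tool_pos: [492.0, -133.0, 117.0]
tcp_rot: [-0.301, -3.125, 0.007]
force: [-7.2, -17.1, -3.1]
grip_width: 0.369
finger_force: 8.9
```

Both ends are reached. Three more full strokes.

>>> drive_tool(
  commands=[
    [[-3,-10,0,0,0,0],[-5,-12,0,0,0,0],[-4,-12,0,0,0,0],[-3,-12,0,0,0,0],[-2,-12,0,0,0,0],[-1,-12,0,0,0,0],[0,-12,0,0,0,0],[0,-11,0,0,0,0],[0,-11,0,0,0,0],[0,0,0,0,0,0]],
  ],
)

```text
time_s: 13.97
tool_pos: [475.6, -232.4, 117.3]
tcp_rot: [-0.299, -3.126, -0.008]
force: [-4.6, 22.6, 11.4]
grip_width: 0.373
finger_force: 10.6
```

>>> drive_tool(
  commands=[
    [[0,11,0,0,0,0],[0,11,0,0,0,0],[0,12,0,0,0,0],[1,12,0,0,0,0],[2,12,0,0,0,0],[3,12,0,0,0,0],[4,12,0,0,0,0],[5,12,0,0,0,0],[3,10,0,0,0,0],[0,0,0,0,0,0]],
  ],
)

```text
time_s: 14.8
tool_pos: [492.1, -133.0, 117.0]
tcp_rot: [-0.301, -3.125, 0.007]
force: [-5.6, -16.7, -2.1]
grip_width: 0.365
finger_force: 9.0
```

>>> drive_tool(
  commands=[
    [[-3,-10,0,0,0,0],[-5,-12,0,0,0,0],[-4,-12,0,0,0,0],[-3,-12,0,0,0,0],[-2,-12,0,0,0,0],[-1,-12,0,0,0,0],[0,-12,0,0,0,0],[0,-11,0,0,0,0],[0,-11,0,0,0,0],[0,0,0,0,0,0]],
  ],
)

```text
time_s: 15.63
tool_pos: [475.6, -232.4, 117.3]
tcp_rot: [-0.299, -3.125, -0.008]
force: [-5.0, 22.7, 10.7]
grip_width: 0.371
finger_force: 10.6
```

>>> drive_tool(
  commands=[
    [[0,11,0,0,0,0],[0,11,0,0,0,0],[0,12,0,0,0,0],[1,12,0,0,0,0],[2,12,0,0,0,0],[3,12,0,0,0,0],[4,12,0,0,0,0],[5,12,0,0,0,0],[3,10,0,0,0,0],[0,0,0,0,0,0]],
  ],
)

```text
time_s: 16.47
tool_pos: [492.0, -133.0, 117.0]
tcp_rot: [-0.301, -3.125, 0.007]
force: [-6.4, -17.7, -3.0]
grip_width: 0.371
finger_force: 9.0
```

```bash
python3 -c "
from h import *
meas('m2')"
```

```text
16.5667 [ 492.  -133.2  117. ] [ -7.  -16.   -2.5]
upper [(-1, 6), (2, 11), (5, 7), (8, 13), (11, 10), (14, 7), (17, 8), (20, 7), (23, 14), (26, 23), (29, 20), (53, 8), (56, 8), (59, 12), (62, 16), (65, 16), (68, 6), (71, 15), (74, 8), (77, 11), (80, 12), (83, 10), (86, 7), (89, 9), (92, 11), (95, 9), (98, 12), (101, 11), (104, 9), (107, 12), (110, 12), (113, 18), (140, 7), (143, 12), (146, 10), (149, 12), (152, 12), (155, 9), (158, 11), (161, 14), (164, 21), (167, 15)]
front [(-64, 4), (-46, 8), (-22, 4), (5, 4), (11, 4), (14, 4), (20, 5), (23, 5), (26, 33), (29, 21), (35, 4), (56, 4), (110, 14), (113, 50), (116, 13), (164, 44), (167, 30)]
upper [(-1, 17), (2, 14), (5, 16), (8, 14), (11, 13), (14, 12), (17, 16), (20, 14), (23, 14), (26, 9), (50, 7), (53, 16), (56, 15), (59, 16), (62, 14), (65, 14), (68, 14), (71, 15), (74, 17), (77, 12), (80, 13), (83, 18), (86, 12), (89, 17), (92, 13), (95, 15), (98, 17), (101, 12), (104, 17), (107, 13), (110, 11), (113, 4), (140, 15), (143, 16), (146, 16), (149, 17), (152, 14), (155, 17), (158, 15), (161, 15), (164, 15), (167, 8)]
front [(26, 6), (35, 4), (44, 5), (140, 6)]
```

>>> drive_tool(
  commands=[
    [[-3,-10,0,0,0,0],[-5,-12,0,0,0,0],[-4,-12,0,0,0,0],[-3,-12,0,0,0,0],[-2,-12,0,0,0,0],[-1,-12,0,0,0,0],[0,-12,0,0,0,0],[0,-11,0,0,0,0],[0,-11,0,0,0,0],[0,0,0,0,0,0]],
  ],
)

```text
time_s: 17.4
tool_pos: [475.6, -232.4, 117.3]
tcp_rot: [-0.299, -3.126, -0.008]
force: [-5.3, 23.3, 11.1]
grip_width: 0.369
finger_force: 10.6
```

>>> drive_tool(
  commands=[
    [[0,11,0,0,0,0],[0,11,0,0,0,0],[0,12,0,0,0,0],[1,12,0,0,0,0],[2,12,0,0,0,0],[3,12,0,0,0,0],[4,12,0,0,0,0],[5,12,0,0,0,0],[3,10,0,0,0,0],[0,0,0,0,0,0]],
  ],
)

```text
time_s: 18.23
tool_pos: [492.0, -133.0, 117.0]
tcp_rot: [-0.301, -3.125, 0.007]
force: [-6.6, -17.5, -1.8]
grip_width: 0.369
finger_force: 9.0
```

>>> drive_tool(
  commands=[
    [[-3,-10,0,0,0,0],[-5,-12,0,0,0,0],[-4,-12,0,0,0,0],[-3,-12,0,0,0,0],[-2,-12,0,0,0,0],[-1,-12,0,0,0,0],[0,-12,0,0,0,0],[0,-11,0,0,0,0],[0,-11,0,0,0,0],[0,0,0,0,0,0]],
  ],
)

```text
time_s: 19.07
tool_pos: [475.6, -232.4, 117.3]
tcp_rot: [-0.299, -3.126, -0.008]
force: [-5.3, 22.8, 10.2]
grip_width: 0.371
finger_force: 10.6
```

>>> drive_tool(
  commands=[
    [[0,11,0,0,0,0],[0,11,0,0,0,0],[0,12,0,0,0,0],[1,12,0,0,0,0],[2,12,0,0,0,0],[3,12,0,0,0,0],[4,12,0,0,0,0],[5,12,0,0,0,0],[3,10,0,0,0,0],[0,0,0,0,0,0]],
  ],
)

```text
time_s: 19.9
tool_pos: [492.0, -133.0, 117.0]
tcp_rot: [-0.301, -3.125, 0.007]
force: [-6.4, -16.9, -2.2]
grip_width: 0.368
finger_force: 9.0
```

```bash
python3 -c "
from h import *
meas('m3')
a=cv2.imread('pics/m3.png')[110:230,190:350];cv2.imwrite('pics/c5.png',cv2.resize(a,None,fx=5,fy=5,interpolation=cv2.INTER_CUBIC))"
```

```text
20.0 [ 492.  -133.2  117.1] [ -6.7 -15.2  -1.5]
upper [(29, 10), (32, 11), (35, 12), (38, 7), (41, 9), (44, 11), (47, 12), (50, 11), (53, 19), (56, 26), (80, 9), (83, 11), (86, 13), (89, 17), (92, 8), (95, 12), (98, 13), (101, 11), (104, 9), (107, 8), (110, 11), (113, 11), (116, 11), (119, 10), (122, 10), (125, 10), (128, 15), (131, 9), (134, 11), (137, 4), (140, 11), (143, 9), (146, 12), (149, 10), (152, 10), (155, 12), (158, 12), (161, 14), (164, 24), (167, 9)]
front [(-67, 6), (-64, 4), (-58, 5), (-52, 4), (-46, 5), (-34, 5), (-28, 4), (-22, 4), (-10, 5), (-4, 5), (41, 4), (50, 6), (53, 17), (56, 35), (59, 4), (164, 42), (167, 28)]
upper [(26, 14), (29, 14), (32, 15), (35, 12), (38, 17), (41, 16), (44, 15), (47, 17), (50, 15), (53, 15), (77, 10), (80, 14), (83, 19), (86, 14), (89, 15), (92, 13), (95, 12), (98, 16), (101, 14), (104, 18), (107, 13), (110, 14), (113, 15), (116, 14), (119, 16), (122, 14), (125, 14), (128, 17), (131, 14), (134, 16), (137, 14), (140, 16), (143, 15), (146, 16), (149, 18), (152, 14), (155, 17), (158, 14), (161, 16), (164, 17), (167, 7)]
front [(2, 4), (5, 4), (14, 5), (17, 4), (53, 4), (62, 4), (65, 6), (71, 4), (74, 5)]
```

View pics/c5.png

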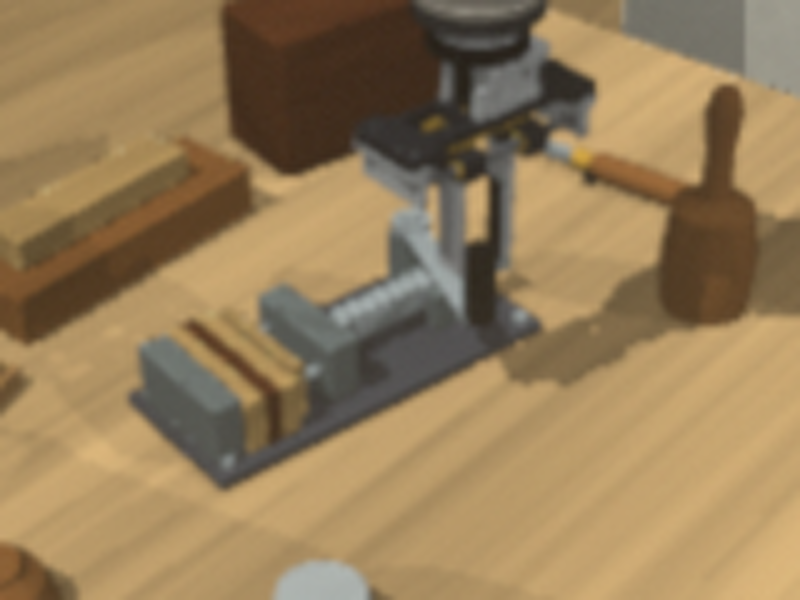

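c5 shows the blank tight between the stop (190,390) and the face (245,340), with the jaw at (310,330). I estimate the face is pressed about 3 mm, so the next stroke is a part stroke of about 9 mm.

>>> drive_tool(
  commands=[
    [[-3,-10,0,0,0,0],[-5,-12,0,0,0,0],[-4,-12,0,0,0,0],[-3,-12,0,0,0,0],[-2,-12,0,0,0,0],[-1,-12,0,0,0,0],[0,-12,0,0,0,0],[0,-11,0,0,0,0],[0,-11,0,0,0,0],[0,0,0,0,0,0]],
  ],
)

```text
time_s: 20.83
tool_pos: [475.6, -232.4, 117.3]
tcp_rot: [-0.299, -3.126, -0.008]
force: [-5.4, 22.8, 10.9]
grip_width: 0.366
finger_force: 10.6
```

>>> drive_tool(
  commands=[
    [[0,11,0,0,0,0],[0,11,0,0,0,0],[0,12,0,0,0,0],[1,12,0,0,0,0],[2,12,0,0,0,0],[3,12,0,0,0,0],[3,9,0,0,0,0],[0,0,0,0,0,0],[0,0,0,0,0,0]],
  ],
)

```text
time_s: 21.58
tool_pos: [483.2, -156.1, 117.1]
tcp_rot: [-0.3, -3.125, 0.002]
force: [-5.8, -6.8, 0.0]
grip_width: 0.362
finger_force: 3.3
```

```bash
python3 - <<'E'
from h import *
for k in range(2): snap('side',f'm4{k}')
print(get_obs()['tool_pos'],get_obs()['force'])
a=-.192
X=np.array([np.cos(a),np.sin(a)]);Y=np.array([-np.sin(a),np.cos(a)])
prev=None
def jy(tag,lo):
    p=cloud(load(tag)).reshape(-1,3);x=p[:,:2]@X-618;y=p[:,:2]@Y-6;z=p[:,2]
    m=(x>-48)&(x<40)&(abs(y-lo)<8)&(z>26)&(z<54);return np.median(y[m]),np.median(y[m&(x<0)]),m.sum()
def edge(tag,lo):  # face-plate top rear edge and jaw front edge of the top faces
    p=cloud(load(tag)).reshape(-1,3);x=p[:,:2]@X-618;y=p[:,:2]@Y-6;z=p[:,2]
    m=(abs(x)<46)&(z>58)&(z<76)&(y>lo-5)&(y<lo+32);q=np.sort(y[m]);i=np.argmax(np.diff(q));return q[i],q[i+1],q[i+1]-q[i]
for t,l in(('side0',-26),('m1',-13),('m2',28),('m3',56),('m40',64),('m41',66)): print(t,jy(t,l),edge(t,l))
E
```

```text
[ 483.28216193 -156.36942457  117.1191564 ] [-6.01529224 -6.04789397 -1.41513653]
side0 (np.float64(-26.40415153655633), np.float64(-26.366266109033894), np.int64(46)) (np.float64(-22.254097171704036), np.float64(-2.7207314528817137), np.float64(19.53336571882232))
m1 (np.float64(-12.734187857281029), np.float64(-12.74752838979364), np.int64(52)) (np.float64(-9.193603866209017), np.float64(9.239327048508278), np.float64(18.432930914717296))
m2 (np.float64(28.37489243885507), np.float64(28.345606264796928), np.int64(56)) (np.float64(30.84685494685469), np.float64(51.64857459622539), np.float64(20.801719649370696))
m3 (np.float64(56.72166705000775), np.float64(56.67718200451097), np.int64(55)) (np.float64(58.62633148059881), np.float64(77.8772672070117), np.float64(19.25093572641289))
m40 (np.float64(64.9087178893005), np.float64(65.16218118197051), np.int64(32)) (np.float64(68.73897674537055), np.float64(78.33252902381814), np.float64(9.59355227844759))
m41 (np.float64(64.99439208247136), np.float64(65.49207337703169), np.int64(27)) (np.float64(67.78170833915328), np.float64(78.0318830168873), np.float64(10.250174677734023))
```

>>> drive_tool(
  commands=[
    [[2,5,0,0,0,0],[0,0,0,0,0,0],[0,0,0,0,0,0]],
  ],
)

```text
time_s: 21.93
tool_pos: [484.7, -151.8, 117.0]
tcp_rot: [-0.301, -3.124, 0.003]
force: [-8.4, -6.7, -0.1]
grip_width: 0.363
finger_force: 4.4
```

>>> drive_tool(
  commands=[
    [[-3,-9,0,0,0,0],[-3,-12,0,0,0,0],[-2,-12,0,0,0,0],[-2,-12,0,0,0,0],[-1,-12,0,0,0,0],[0,-12,0,0,0,0],[0,-11,0,0,0,0],[0,-4,0,0,0,0],[0,0,0,0,0,0],[0,0,0,0,0,0]],
  ],
)

```text
time_s: 22.77
tool_pos: [475.7, -232.1, 117.4]
tcp_rot: [-0.298, -3.126, -0.006]
force: [-3.9, 20.8, 8.4]
grip_width: 0.36
finger_force: 9.7
```

```bash
python3 - <<'E'
from h import *
for k in range(2): snap('side',f'm5{k}')
a=-.192
X=np.array([np.cos(a),np.sin(a)]);Y=np.array([-np.sin(a),np.cos(a)])
for t,lo in(('m3',57),('m40',65),('m50',66),('m51',67)):
    p=cloud(load(t)).reshape(-1,3);x=p[:,:2]@X-618;y=p[:,:2]@Y-6;z=p[:,2]
    m=(x>-48)&(x<40)&(abs(y-lo)<6)&(z>26)&(z<54)
    n=(abs(x)<46)&(z>58)&(z<76)&(y>lo-5)&(y<lo+32);q=np.sort(y[n]);i=np.argmax(np.diff(q))
    print(t,np.median(y[m]),q[i],q[i+1],q[i+1]-q[i])
E
```

```text
m3 56.69942452725936 58.62633148059881 77.8772672070117 19.25093572641289
m40 64.9087178893005 68.73897674537055 78.33252902381814 9.59355227844759
m50 65.1148224346323 67.67544083726196 79.18371167330935 11.508270836047387
m51 65.86330666593437 68.25817847037031 79.2024454575533 10.944266987182985
```

>>> drive_tool(
  commands=[
    [[0,3,0,0,0,0],[0,3,0,0,0,0],[0,0,0,0,0,0],[0,0,0,0,0,0],[0,0,0,0,0,0]],
  ],
  hand=0.6,
)

```text
time_s: 23.28
tool_pos: [475.5, -229.7, 117.5]
tcp_rot: [0.301, 3.127, -0.001]
force: [-0.1, -0.2, -0.6]
grip_width: 0.6
finger_force: 0.0
```

>>> drive_tool(
  commands=[
    [[0,0,15,0,0,0],[0,0,30,0,0,0],[0,0,35,0,0,0],[0,0,35,0,0,0],[0,0,35,0,0,0],[0,0,30,0,0,0],[0,0,0,0,0,0],[0,0,0,0,0,0]],
  ],
)

```text
time_s: 23.95
tool_pos: [476.1, -229.8, 298.9]
tcp_rot: [0.302, 3.124, -0.003]
force: [-0.3, 0.0, -0.8]
grip_width: 0.598
finger_force: 0.0
```

```bash
python3 - <<'E'
from h import *
f=snap('side','fin');g=snap('top','fint')
a=f['pixels'][110:230,190:350];cv2.imwrite('pics/c6.png',cv2.resize(a,None,fx=5,fy=5,interpolation=cv2.INTER_CUBIC))
for F,n in((f,'side'),(load('side0'),'side0')):
    p=cloud(F).reshape(-1,3);q=p[(np.hypot(p[:,0]-475,p[:,1]+200)<65)&(p[:,2]>95)&(p[:,2]<158)];print(n,len(q),q.min(0).round(1),q.max(0).round(1))
a=-.192
X=np.array([np.cos(a),np.sin(a)]);Y=np.array([-np.sin(a),np.cos(a)])
for F in(f,g):
    p=cloud(F).reshape(-1,3);x=p[:,:2]@X-618;y=p[:,:2]@Y-6;z=p[:,2]
    n=(abs(x)<46)&(z>58)&(z<76)&(y>60)&(y<100);q=np.sort(y[n]);i=np.argmax(np.diff(q));print(q[i],q[i+1],q[i+1]-q[i])
print(get_obs()['tool_pos'],get_obs()['force'])
E
```

```text
side 91 [ 459.7 -239.    95.2] [ 483.  -212.1  154.6]
side0 98 [ 463.1 -187.1   96.3] [ 487.8 -162.7  155.4]
69.7187885541173 80.52279897173335 10.804010417616055
64.62594182199224 78.32540569207974 13.699463870087499
[ 474.9830724  -229.33217455  296.667541  ] [ 0.03614202  0.78807302 -0.28317984]
```

View pics/c6.png

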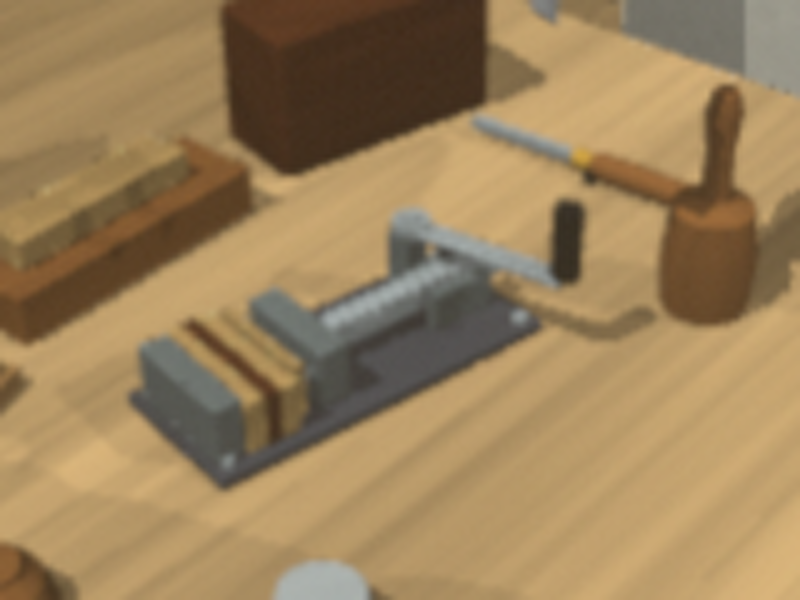

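c6 shows the blank tight against the stop at (230,380), the jaw closed up behind the face at (300,330), and the lever fully back with its grip at (567,240). The gripper is clear of everything, so I'm handing the job in.

```bash
python3 -c "
from cell import *
print(finish_job())"
```

```text
the job is handed in; nothing more can be done
None
```

The blank is clamped tight against the stop with the sprung face pressed in about 11–12 mm (camera estimate), the lever is back at its stop, the gripper is clear, and the job was handed in at about 24 s of the 64 s allowed.

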